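Latch the quick-release socket head onto the bench ball mount

TASK

Put the quick-release socket head (the steel bell with the wooden grip block and a latch lever on its side) onto the bench mount that has the ball, not the one with the square post: lower it over the ball, without dropping it, until it sits flat on the mount's round plate. Only then press its latch lever fully down, and leave the head there, upright and latched.

Things in the scene. Friction and masses are not known exactly. Their poses are not given: they have to be found in the camera images.
- coupler: Loose socket head, 0.4 to 0.7 kg, 110 mm tall. Origin: centre of its plywood grip block, 40 (x) x 36 (y) x 56 mm, 82 mm above the flat underside; grasp it across y. Below: a steel bell, rim 66 mm wide, mouth 58 mm, 49 mm deep, open underneath, on the head's z axis. A tongue 30 mm wide, 34 mm tall runs to +x, 89 mm from the axis; the lever is hinged on it. z up, +x towards the lever's free end.
- ball (a point): Centre of the 30 mm steel ball on a fixed round plate (180 mm wide, 12 mm thick); 40 mm above the bench, 28 mm above the plate's top. Seated, in any yaw, the head's underside lies on the plate and its origin is 54 mm above this point, with about 10 mm sideways play. The same plate with a square post (24 mm wide, as tall) is the wrong mount. Head and mounts may swap places.
- latch (a joint): Latch lever angle, rad: 0 = raised 30 degrees above level (open), 0.52 = level, at its stop: fully down (latched). Starts at 0 to 0.1. Held only by friction (0.05 N m, about 1 N at the pad); it stays where it is left.
- latch_pad (a point): Top of the lever's black pad (26 x 24 mm), 48 mm from the hinge; lever 60 mm long, 7 mm thick. The hinge is 36 mm along the head's +x, 38 mm below its origin, parallel to y. Raised, this point is 76 to 79 mm out from the head's axis, 67 to 71 mm above its underside; fully down, 84 mm out and 47.5 mm above it. Press straight down with closed fingers. Axes: the head's at joint value 0.
Not all that is in view belongs to the job. What is shaped like the part that bears ball but green is not meant. What is shaped like the coupler but blue is not meant.

How it is judged (in metres and radians):
On the way, in this order (a step that is already met when the one before it is completed fails the run):
1. the socket head sits flat over the ball with its latch lever still raised (horizontal distance between coupler and ball below 0.018 m and z of coupler in the frame of ball below 0.06 m and angle between coupler's own z axis and vertical below 0.14 rad and value of joint latch below 0.3 rad), for 0.2 s.
2. the latch lever is pressed fully down with the head seated (value of joint latch above 0.44 rad and horizontal distance between coupler and ball below 0.018 m and z of coupler in the frame of ball below 0.06 m), for 0.2 s.
At the end, for the whole second after the job is handed in: The head rests on the ball mount: its origin within 18 mm sideways of the ball's centre and less than 60 mm above it (54 mm when flat), upright within 8 degrees, at rest, and the latch lever down (joint above 0.44 of 0.52 rad) (all of step 2 and angle between coupler's own z axis and vertical below 0.14 rad and linear speed of coupler below 0.02 m/s); the robot touches nothing.
It fails at once if the head is dropped onto the ball mount (falls faster than 0.7 m/s over the ball) (horizontal distance between coupler and ball below 0.04 m and z of coupler in the frame of ball below 0.16 m and linear speed of coupler above 0.7 m/s).
It also fails if it takes over 48 s, if anything falls off the work surface, if the arm or the gripper's body presses on something with over 40 N, if the wrist force passes 120 N, or if a joint passes its speed limit or range.

ROBOT

A 6-joint arm with a two-finger parallel gripper is mounted at the origin on the work surface. World frame = base frame: x ahead of the robot, y to its left, z up, the work surface at z = 0. Lengths are in mm, angles in rad, forces in N, time in s.
With the tool pointing down it reaches from about 275 to 750 mm from the base axis. Payload 10.2 kg.
Tool frame: the origin (TCP) lies midway between the tips of the shut fingers; the grasp point (between the pads) lies 19 mm behind it; z points along the fingers, y is the direction in which the jaws open and shut (so a half turn about z gives the same grasp; the last joint's range is limited). The gripper opens to 85 mm and grips with 20 to 120 N. Pads are 22 mm wide; open, the fingers measure 114 mm over their backs; the gripper's body (76 mm by 85 mm) begins 54 mm behind the grasp point. The pads swing forward as they close: fully open they stand 13 mm farther back than shut.
Start: joints at [1.056, 0.313, 1.498, -0, 1.331, -0.223], TCP at [151.043, 502.809, 231.294] pointing down, gripper open.
Joint ranges: [-2.94, 2.94], [-0.97, 2.17], [0.19, 2.56], [-1.23, 4.37], [0.02, 3.11], [-2.88, 2.88]. Speed limits (rad/s): [2.39, 2.39, 3.01, 3.14, 3.14, 3.14].

INTERFACE

Orientations are given as a 3x3 rotation matrix whose columns are the frame's x, y, z axes.
In Python, from rig import read_state, vision, manip gives the robot as it stands. The module is installed in compiled form; this text tells all that it offers.
- The arm moves only by the tool apply_moves, never from a script. Its argument "targets" is a list of rows, each an object with "claw": the opening, from -1 (shut) to 1 (fully open); "delta_pos": the shift along the tool's x, y, z in units of 30 mm (1.0 is 30 mm), a list of three; "twist": the turn about the tool's z in units of 5 degrees (1.0 is 5 degrees). A call has 1 to 10 rows; each row shifts and turns the pose as measured when the row begins, along the tool's axes as they then stand; what a row does not reach is not made up. A row lasts 1/10 s, in which the tool goes at most 50 mm and 8.59 degrees, less where a joint would pass 70% of its speed; a pose out of reach is approached as far as the arm can. A call is refused whole if a number of a shift passes 1 or a number of a turn 1, either way. A call with a gripper value outside its range is refused whole. The fingers move at their own pace and stop on an object; "squeeze" is the grip in N (left out, the last holds). Time passes only in rows, so rows that do not move let the fingers close. It gives the time, the measured TCP pose, the force and the opening at its end, in the units of the state.
- read_state(): the state, without advancing time (a new reading comes with each control period).
- vision.capture(name): name is "side" or "top" or "wrist"; returns the picture (480x640x3 uint8, red, green, blue); there is no depth.
- vision.camera_params(name): a dict with "K" (3x3 intrinsics, pixels), "cam_to_world" (4x4, takes a point from camera to world coordinates). Camera axes: x right, y up, looking along -z (the intrinsics and any distortion apply to the point x, -y, -z); pixel columns grow to the right and rows downward; lengths in mm; the calibration is good to about 2 mm. A picture is of the moment at which its call begins: read the wrist's pose just before it. camera_params takes no time and is no camera call; for the wrist camera it gives the pose at the moment of the call.
- manip.hand_in(): hands the job in, once; it reports no verdict.
The state is a dict: "time_s": time; "joints": joint angles; "qd": joint speeds; "effort": joint torques, N m; "ee_pos": TCP position; "ee_rot": TCP orientation; "ft_force": force on the tool from outside, world axes, zero at the start; "torque": the same for the moment, N m; "grip_width": opening from 0.0 (shut) to 1.0 (fully open).
Only numpy, scipy, OpenCV 4.12 (cv2) and the standard library are available. Lean on these libraries where they do the work, as an engineer would, in place of code of your own. Each camera call takes 0.05 s, during which the arm holds its last target.

## Working session

There is one attempt and no reset: what is moved stays moved. The work goes in short steps, Python scripts to look and compute and a tool call to move; the robot and the scene stay as the last step left them, time stands still between calls to the robot, and variables do not carry over. Pictures are saved under pics/ and viewed, and the job is handed in when it is done.

Besides the shell and the picture viewer there is one more tool, called after ">>>" as name([rows], argument=value, ...), one row to a line, values as JSON. apply_moves: Moves the arm, as the interface text tells. Its arguments: {"type":"object","properties":{"targets":{"type":"array","items":{"type":"object","properties":{"claw":{"type":"number"},"delta_pos":{"type":"array","items":{"type":"number"}},"twist":{"type":"number"}}}},"squeeze":{"type":"number"}},"required":["targets"]}

```bash
mkdir -p pics; python3 - <<'E'
from rig import read_state, vision
import cv2
s=read_state();print(s['time_s'],s['ee_pos'],s['ee_rot'],s['grip_width'],s['ft_force'])
for n in ['top','side','wrist']:
    p=vision.camera_params(n);print(n,p)
    cv2.imwrite(f'pics/{n}0.png',vision.capture(n)[:,:,::-1])
E
```

```text
0.0 [150.93538649 502.58151835 230.73787229] [[-9.57726624e-01  2.87679287e-01 -5.84602077e-04]
 [ 2.87679779e-01  9.57726019e-01 -1.10303716e-03]
 [ 2.42567675e-04 -1.22458626e-03 -9.99999221e-01]] 1.0008587865366563 [ 0.36891162  0.58597968 -0.40716858]
top {'K': array([[563.31371096,   0.        , 317.68398113],
       [  0.        , 563.31371096, 246.67810131],
       [  0.        ,   0.        ,   1.        ]]), 'cam_to_world': array([[-2.24392609e-02,  9.82411421e-01, -1.85376050e-01,
         2.25316042e+02],
       [-9.99594550e-01, -1.87959254e-02,  2.13880438e-02,
         5.33077745e+01],
       [ 1.75275441e-02,  1.85780821e-01,  9.82434869e-01,
         1.14894090e+03],
       [ 0.00000000e+00,  0.00000000e+00,  0.00000000e+00,
         1.00000000e+00]])}
side {'K': array([[498.70794119,   0.        , 314.14668615],
       [  0.        , 498.70794119, 239.03641485],
       [  0.        ,   0.        ,   1.        ]]), 'cam_to_world': array([[ 9.78043614e-01,  1.55830690e-01, -1.38374441e-01,
         2.73115340e+02],
       [-2.08039013e-01,  6.90979988e-01, -6.92290709e-01,
        -6.34733295e+02],
       [-1.22661690e-02,  7.05877789e-01,  7.08227427e-01,
         7.65573060e+02],
       [ 0.00000000e+00,  0.00000000e+00,  0.00000000e+00,
         1.00000000e+00]])}
wrist {'K': array([[428.50303672,   0.        , 317.95577608],
       [  0.        , 428.50303672, 239.84674127],
       [  0.        ,   0.        ,   1.        ]]), 'cam_to_world': array([[ 2.87349194e-01, -9.14118449e-01, -2.86038287e-01,
         7.70295326e+01],
       [ 9.57825758e-01,  2.74078301e-01,  8.63186121e-02,
         5.24655193e+02],
       [-5.08548135e-04, -2.98778423e-01,  9.54322375e-01,
         3.74618585e+02],
       [ 0.00000000e+00,  0.00000000e+00,  0.00000000e+00,
         1.00000000e+00]])}
```

View pics/top0.png

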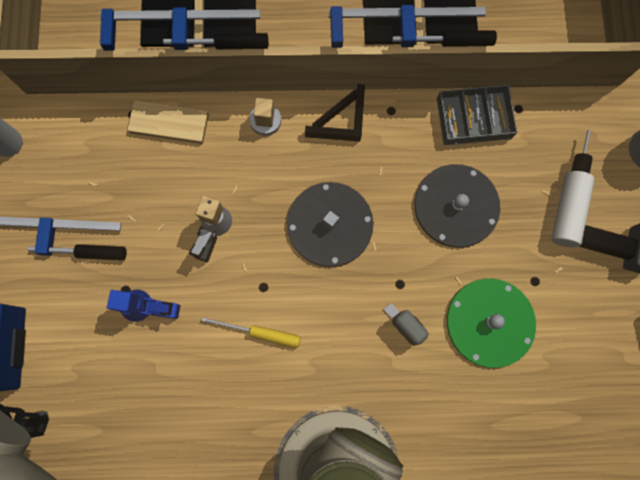

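View pics/side0.png

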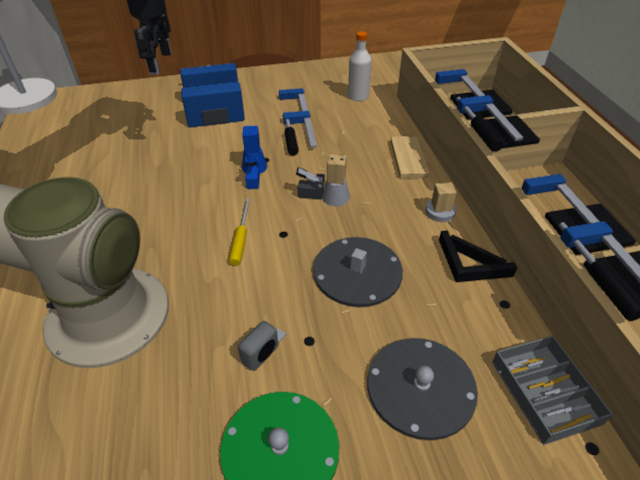

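View pics/wrist0.png

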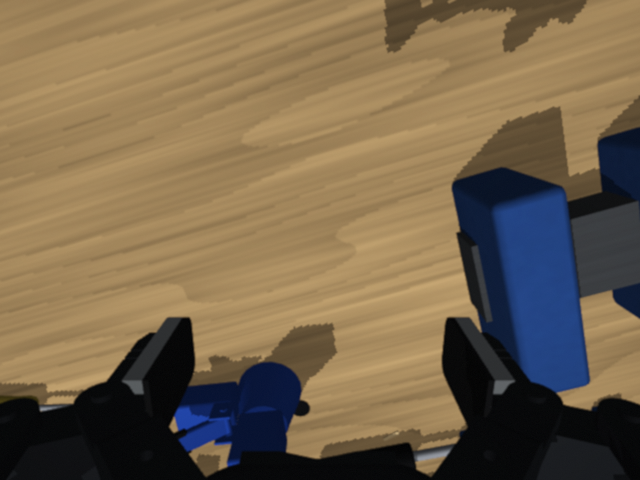

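The top view shows the head at about (210,215) with its lever toward (203,245). The black ball mount is at (461,202), the square post at (331,219), and the green and blue decoys lie below. I'll zoom in for pixel picks.

```bash
python3 - <<'E'
import cv2,numpy as np
t=cv2.imread('pics/top0.png');s=cv2.imread('pics/side0.png')
def c(im,x,y,w,h,k): return cv2.resize(im[y:y+h,x:x+w],None,fx=k,fy=k,interpolation=cv2.INTER_CUBIC)
a=c(t,170,180,80,100,5);b=c(s,280,140,80,100,5)
cv2.imwrite('pics/z0.png',np.hstack([a,b]))
a=c(t,410,155,100,100,4);b=c(s,365,335,120,100,4)
cv2.imwrite('pics/z1.png',np.hstack([a,b[:, :400]]))
E
```

```text
(no output)
```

View pics/z0.png

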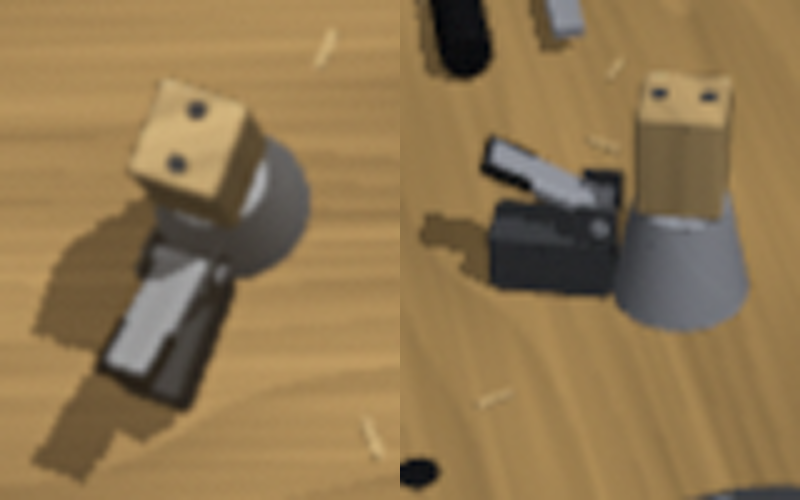

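View pics/z1.png

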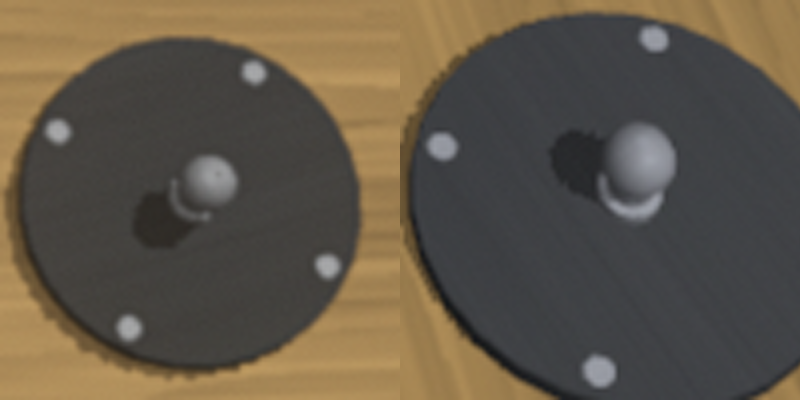

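```bash
cat > h.py <<'E'
import numpy as np
from rig import vision
def ray(n,u,v,P=None):
    p=P or vision.camera_params(n);K=p['K'];T=p['cam_to_world']
    d=np.array([(u-K[0,2])/K[0,0],-(v-K[1,2])/K[1,1],-1]);d=T[:3,:3]@d
    return T[:3,3],d/np.linalg.norm(d)
def onz(n,u,v,z,P=None):
    o,d=ray(n,u,v,P);return o+d*(z-o[2])/d[2]
def tri(obs):
    A=0;b=0
    for r in obs:
        o,d=ray(*r);M=np.eye(3)-np.outer(d,d);A=A+M;b=b+M@o
    x=np.linalg.solve(A,b)
    return x,[float(np.linalg.norm((np.eye(3)-np.outer(ray(*r)[1],ray(*r)[1]))@(x-ray(*r)[0]))) for r in obs]
def proj(n,X,P=None):
    p=P or vision.camera_params(n);T=np.linalg.inv(p['cam_to_world']);c=T[:3,:3]@X+T[:3,3]
    q=p['K']@np.array([c[0],-c[1],-c[2]]);return q[:2]/q[2]
E
python3 - <<'E'
from h import *
np.set_printoptions(precision=1,suppress=True)
T=lambda x,y:(170+(x+.5)/5-.5,180+(y+.5)/5-.5)
S=lambda x,y:(280+(x-400+.5)/5-.5,140+(y+.5)/5-.5)
h=[onz('top',*T(*q),110) for q in [(197,110),(177,163)]];print(h)
h2=[onz('side',*S(*q),110) for q in [(659,94),(709,97)]];print(h2)
print(tri([('top',*T(187,136)),('side',*S(684,95.5))]))
c=[onz('top',*T(*q),110) for q in [(130,172),(166,78),(250,108),(214,198)]];print(c,np.mean(c,0))
d=c[0]-c[1];print('xdir',np.degrees(np.arctan2(d[1],d[0])));
d=c[3]-c[2];print('xdir',np.degrees(np.arctan2(d[1],d[0])));d=h[1]-h[0];print(np.degrees(np.arctan2(d[1],d[0])));d=h2[0]-h2[1];print(np.degrees(np.arctan2(d[1],d[0])))
B=(410+209.5/4-.5,155+181/4-.5);B2=(365+(640-400)/4-.5,335+160.5/4-.5)
print('ball',onz('top',*B,40),onz('side',*B2,40),tri([('top',*B),('side',*B2)]))
E
```

```text
[array([512.4, 235.2, 110. ]), array([491.8, 242.4, 110. ])]
[array([490.8, 243.9, 110. ]), array([511.8, 236.8, 110. ])]
(array([501.4, 238.6, 111.4]), [0.538493898900425, 0.538493898900239])
[array([488.6, 260.1, 110. ]), array([525.2, 247.1, 110. ]), array([512.9, 215.1, 110. ]), array([478. , 228.3, 110. ])] [501.2 237.7 110. ]
xdir 160.44120967786824
xdir 159.2699553022477
160.56927954507
161.2483107838834
ball [ 526.6 -267.9   40. ] [ 524.2 -266.3   40. ] (array([ 524.8, -267.2,   41.8]), [1.2096941074272014, 1.209694107427466])
```

>>> apply_moves([
  {"claw": 1,"delta_pos": [0,0,0],"twist": 0.56},
  {"claw": 1,"delta_pos": [-1,-0.3,0],"twist": 0},
  {"claw": 1,"delta_pos": [-1,-0.3,0],"twist": 0},
  {"claw": 1,"delta_pos": [-1,-0.3,0],"twist": 0},
  {"claw": 1,"delta_pos": [-1,-0.3,0],"twist": 0},
  {"claw": 1,"delta_pos": [-1,-0.3,0],"twist": 0},
  {"claw": 1,"delta_pos": [-1,-0.3,0],"twist": 0},
  {"claw": 1,"delta_pos": [-1,-0.3,0],"twist": 0},
  {"claw": 1,"delta_pos": [-1,-0.3,0],"twist": 0},
  {"claw": 1,"delta_pos": [-1,-0.3,0],"twist": 0},
])

```text
time_s: 1.15
ee_pos: [383.1, 330.5, 228.6]
ee_rot: [[-0.944, 0.33, -0.004], [0.33, 0.944, -0.004], [0.003, -0.005, -1.0]]
ft_force: [0.3, 1.0, -0.6]
grip_width: 1.004
```

```bash
cat > go.py <<'E'
import sys
from h import *
from rig import read_state
np.set_printoptions(precision=2,suppress=True)
s=read_state();t=np.array(list(map(float,sys.argv[1:4])));R=np.array(s['ee_rot'])
d=R.T@(t-s['ee_pos'])
yaw=np.degrees(np.arctan2(R[1,1],R[0,1]))
print(s['time_s'],np.array(s['ee_pos']),'yawY',yaw,'units',d/30,'mm',d,'F',np.array(s['ft_force']),'gw',s['grip_width'],'tilt',R[:,2],'q',np.array(s['joints']))
if len(sys.argv)>4: print('twist units',-(float(sys.argv[4])-yaw)/5)
E
python3 go.py 501.5 239 180 70.5
```

```text
1.15 [383.09 330.48 228.58] yawY 70.73519107064841 units [-4.74 -1.57  1.61] mm [-142.09  -47.06   48.41] F [ 0.26  1.03 -0.65] gw 1.0042937885529597 tilt [-0. -0. -1.] q [ 0.48  0.28  1.55 -0.    1.32 -0.75]
twist units 0.047038214129682385
```

>>> apply_moves([
  {"claw": 1,"delta_pos": [-1,-0.33,0.1],"twist": 0.04},
  {"claw": 1,"delta_pos": [-1,-0.33,0.1],"twist": 0},
  {"claw": 1,"delta_pos": [-1,-0.33,0.1],"twist": 0},
  {"claw": 1,"delta_pos": [-0.8,-0.27,0.1],"twist": 0},
  {"claw": 1,"delta_pos": [-0.4,-0.15,0.1],"twist": 0},
  {"claw": 1,"delta_pos": [0,0,0],"twist": 0},
])

```text
time_s: 1.75
ee_pos: [493.4, 242.3, 211.2]
ee_rot: [[-0.941, 0.337, -0.007], [0.337, 0.941, -0.004], [0.005, -0.006, -1.0]]
ft_force: [-0.4, 0.7, -0.6]
grip_width: 1.001
```

```bash
python3 go.py 501.5 239 180 70.5; python3 - <<'E'
import cv2
from rig import vision
for n in ['wrist','top']: cv2.imwrite(f'pics/{n}1.png',vision.capture(n)[:,:,::-1])
E
```

```text
1.75 [493.37 242.29 211.17] yawY 70.28221241647098 units [-0.3  -0.01  1.04] mm [-8.91 -0.16 31.13] F [-0.39  0.67 -0.57] gw 1.000851524877857 tilt [-0.01 -0.   -1.  ] q [ 0.24  0.39  1.45 -0.    1.31 -0.98]
twist units -0.04355751670580332
```

View pics/wrist1.png

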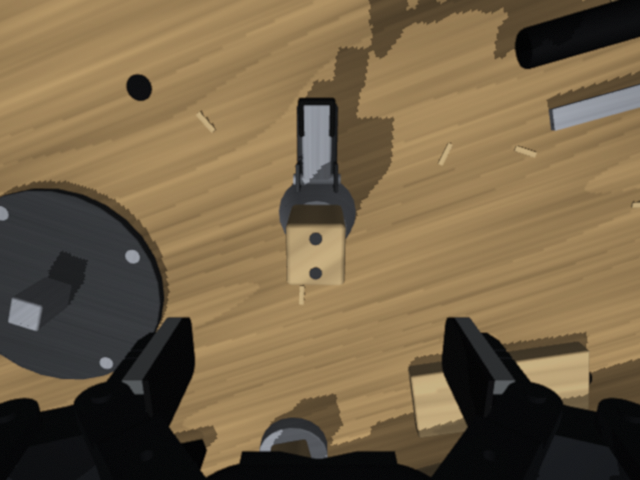

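The wrist view shows the block holes at (315.5,238) and (315.5,273), lined up with the tool's x axis, so the yaw is good. Next I'll refine the position.

```bash
python3 - <<'E'
from h import *
for q in [(315.5,238.5),(315.5,273)]: print(onz('wrist',*q,110))
E
python3 go.py 501.5 239 75 70.5
```

```text
[490.23092997 241.90541014 110.        ]
[511.12775409 234.42531312 110.        ]
1.85 [492.36 243.5  211.81] yawY 70.38370761126137 units [-0.36 -0.01  4.56] mm [-10.75  -0.39 136.77] F [1.14 0.52 0.39] gw 1.0035115948311775 tilt [-0.01 -0.   -1.  ] q [ 0.25  0.39  1.45 -0.    1.31 -0.98]
twist units -0.023258477747725693
```

>>> apply_moves([
  {"claw": 1,"delta_pos": [-0.34,-0.02,0.3],"twist": 0},
  {"claw": 1,"delta_pos": [0,0,0.6],"twist": 0},
  {"claw": 1,"delta_pos": [0,0,0.6],"twist": 0},
  {"claw": 1,"delta_pos": [0,0,0.6],"twist": 0},
  {"claw": 1,"delta_pos": [0,0,0],"twist": 0},
])

```text
time_s: 2.35
ee_pos: [500.4, 242.4, 146.1]
ee_rot: [[-0.944, 0.33, -0.004], [0.33, 0.944, -0.003], [0.003, -0.004, -1.0]]
ft_force: [-0.3, 0.0, 1.1]
grip_width: 0.997
```

```bash
python3 go.py 501 238.5 68 70.5
```

```text
2.35 [500.38 242.36 146.14] yawY 70.72680552877478 units [-0.07 -0.1   2.6 ] mm [-2.1  -3.1  78.15] F [-0.27  0.02  1.11] gw 0.99676197804002 tilt [-0. -0. -1.] q [ 0.24  0.46  1.52 -0.    1.17 -0.99]
twist units 0.04536110575495513
```

>>> apply_moves([
  {"claw": 1,"delta_pos": [-0.07,-0.1,0.5],"twist": 0.04},
  {"claw": 1,"delta_pos": [0,0,0.6],"twist": 0},
  {"claw": 1,"delta_pos": [0,0,0.6],"twist": 0},
  {"claw": 1,"delta_pos": [0,0,0.5],"twist": 0},
  {"claw": 1,"delta_pos": [0,0,0.2],"twist": 0},
  {"claw": 1,"delta_pos": [0,0,0],"twist": 0},
])

```text
time_s: 2.95
ee_pos: [502.6, 241.4, 75.8]
ee_rot: [[-0.944, 0.329, 0.002], [0.329, 0.944, -0.001], [-0.002, -0.001, -1.0]]
ft_force: [0.6, 0.3, -0.2]
grip_width: 0.998
```

```bash
python3 go.py 501 238.5 68 70.5
```

```text
2.95 [502.61 241.43  75.84] yawY 70.78404995965941 units [ 0.02 -0.11  0.26] mm [ 0.57 -3.3   7.84] F [ 0.64  0.32 -0.17] gw 0.997838681991474 tilt [ 0. -0. -1.] q [ 0.24  0.55  1.58 -0.    1.01 -1.  ]
twist units 0.05680999193188256
```

>>> apply_moves([
  {"claw": 1,"delta_pos": [0,-0.1,0.26],"twist": 0.05},
  {"claw": 1,"delta_pos": [0,0,0],"twist": 0},
  {"claw": -1,"delta_pos": [0,0,0],"twist": 0},
  {"claw": -1,"delta_pos": [0,0,0],"twist": 0},
  {"claw": -1,"delta_pos": [0,0,0],"twist": 0},
  {"claw": -1,"delta_pos": [0,0,0],"twist": 0},
  {"claw": -1,"delta_pos": [0,0,0],"twist": 0},
  {"claw": -1,"delta_pos": [0,0,0],"twist": 0},
], squeeze=60)

```text
time_s: 3.75
ee_pos: [502.9, 238.8, 70.5]
ee_rot: [[-0.943, 0.333, 0.006], [0.333, 0.943, -0.0], [-0.006, 0.002, -1.0]]
ft_force: [0.1, -0.2, -0.4]
grip_width: 0.412
```

```bash
python3 go.py 501 238.5 68 70.5
```

```text
3.75 [502.92 238.78  70.51] yawY 70.53418466651671 units [ 0.06 -0.03  0.08] mm [ 1.73 -0.91  2.5 ] F [ 0.08 -0.2  -0.39] gw 0.41169809673240587 tilt [ 0.01 -0.   -1.  ] q [ 0.23  0.55  1.59 -0.    0.99 -1.  ]
twist units 0.006836933303341652
```

>>> apply_moves([
  {"claw": -1,"delta_pos": [0,0,0],"twist": 0},
  {"claw": -1,"delta_pos": [0,0,-0.3],"twist": 0},
  {"claw": -1,"delta_pos": [0,0,-0.6],"twist": 0},
  {"claw": -1,"delta_pos": [0,0,-0.8],"twist": 0},
  {"claw": -1,"delta_pos": [0,0,-0.8],"twist": 0},
  {"claw": -1,"delta_pos": [0,0,-0.8],"twist": 0},
  {"claw": -1,"delta_pos": [0,0,-0.8],"twist": 0},
  {"claw": -1,"delta_pos": [0,0,-0.4],"twist": 0},
  {"claw": -1,"delta_pos": [0,0,0],"twist": 0},
])

```text
time_s: 4.65
ee_pos: [498.3, 238.5, 207.8]
ee_rot: [[-0.943, 0.333, -0.007], [0.333, 0.943, -0.003], [0.006, -0.005, -1.0]]
ft_force: [0.7, -0.4, -7.3]
grip_width: 0.415
```

```bash
python3 go.py 525 -267 190 70.5;python3 - <<'E'
import cv2
from rig import vision
for n in ['wrist','side']: cv2.imwrite(f'pics/{n}2.png',vision.capture(n)[:,:,::-1])
E
```

```text
4.65 [498.33 238.48 207.78] yawY 70.56897350988281 units [ -6.45 -15.59   0.64] mm [-193.42 -467.71   19.27] F [ 0.68 -0.44 -7.26] gw 0.4150035692759138 tilt [-0.01 -0.   -1.  ] q [ 0.23  0.4   1.44 -0.    1.31 -1.  ]
twist units 0.013794701976561897
```

View pics/wrist2.png

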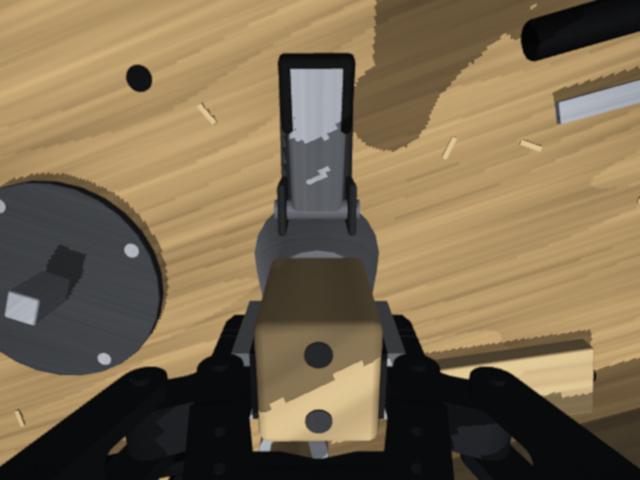

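View pics/side2.png

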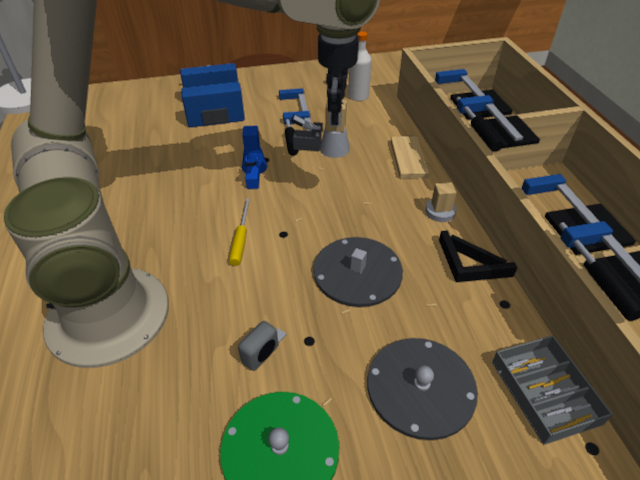

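>>> apply_moves([
  {"claw": -1,"delta_pos": [-0.12,-0.3,0],"twist": 0},
  {"claw": -1,"delta_pos": [-0.25,-0.6,0],"twist": 0},
  {"claw": -1,"delta_pos": [-0.35,-0.85,0],"twist": 0},
  {"claw": -1,"delta_pos": [-0.35,-0.85,0],"twist": 0},
  {"claw": -1,"delta_pos": [-0.35,-0.85,0],"twist": 0},
  {"claw": -1,"delta_pos": [-0.35,-0.85,0],"twist": 0},
  {"claw": -1,"delta_pos": [-0.35,-0.85,0],"twist": 0},
  {"claw": -1,"delta_pos": [-0.35,-0.85,0],"twist": 0},
  {"claw": -1,"delta_pos": [-0.35,-0.85,0],"twist": 0},
  {"claw": -1,"delta_pos": [-0.35,-0.85,0],"twist": 0},
])

```text
time_s: 5.75
ee_pos: [504.8, -23.1, 195.9]
ee_rot: [[-0.944, 0.329, -0.03], [0.329, 0.944, -0.005], [0.027, -0.014, -1.0]]
ft_force: [0.9, 0.5, -5.6]
grip_width: 0.412
```

```bash
python3 go.py 525 -267 190 70.5; python3 - <<'E'
from h import *
P=vision.camera_params('wrist')
E
```

```text
5.75 [504.8  -23.13 195.95] yawY 70.80156681070615 units [-3.32 -7.45  0.22] mm [ -99.48 -223.56    6.45] F [ 0.89  0.54 -5.59] gw 0.4123386673736908 tilt [-0.03 -0.   -1.  ] q [-0.27  0.32  1.59 -0.01  1.26 -1.5 ]
twist units 0.06031336214122973
```

>>> apply_moves([
  {"claw": -1,"delta_pos": [-0.38,-0.85,-0.05],"twist": 0},
  {"claw": -1,"delta_pos": [-0.38,-0.85,-0.05],"twist": 0},
  {"claw": -1,"delta_pos": [-0.38,-0.85,-0.05],"twist": 0},
  {"claw": -1,"delta_pos": [-0.38,-0.85,-0.05],"twist": 0},
  {"claw": -1,"delta_pos": [-0.38,-0.85,-0.05],"twist": 0},
  {"claw": -1,"delta_pos": [-0.38,-0.85,-0.05],"twist": 0},
  {"claw": -1,"delta_pos": [-0.38,-0.85,0],"twist": 0},
  {"claw": -1,"delta_pos": [-0.2,-0.5,0],"twist": 0},
  {"claw": -1,"delta_pos": [-0.1,-0.2,0],"twist": 0},
  {"claw": -1,"delta_pos": [0,0,0],"twist": 0},
])

```text
time_s: 6.75
ee_pos: [515.4, -255.5, 194.8]
ee_rot: [[-0.941, 0.335, -0.047], [0.335, 0.942, 0.004], [0.046, -0.012, -0.999]]
ft_force: [-1.1, 0.4, -8.3]
grip_width: 0.412
```

```bash
python3 go.py 525 -267 190 70.5;python3 - <<'E'
import cv2
from rig import vision
for n in ['wrist','side','top']: cv2.imwrite(f'pics/{n}3.png',vision.capture(n)[:,:,::-1])
E
```

```text
6.75 [ 515.4  -255.46  194.78] yawY 70.41729207084465 units [-0.44 -0.25  0.14] mm [-13.12  -7.6    4.27] F [-1.07  0.36 -8.28] gw 0.41234964465374524 tilt [-0.05  0.   -1.  ] q [-0.65  0.48  1.36 -0.03  1.35 -1.88]
twist units -0.01654158583106948
```

View pics/wrist3.png

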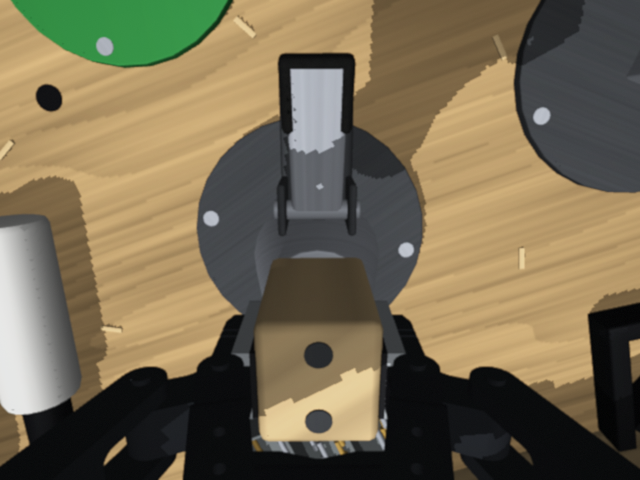

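View pics/side3.png

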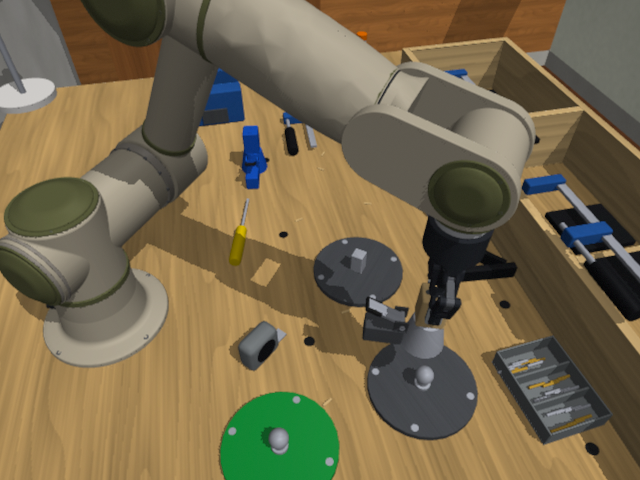

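```bash
cat > head.py <<'E'
from h import *
from rig import read_state
np.set_printoptions(precision=2,suppress=True)
def off():
    P=vision.camera_params('wrist');s=read_state();R=np.array(s['ee_rot']);p=np.array(s['ee_pos'])
    C=[]
    for q in [(318,354.5),(318.5,421)]:
        o,d=ray('wrist',*q,P);o=R.T@(o-p);d=R.T@d
        C.append(o+d*(-39.5-o[2])/d[2])
    return C,R,p,s
E
python3 - <<'E'
from head import *
C,R,p,s=off();print(C);o=np.mean(C,0)
for zt in [-12,70.5-28,70.5]: print(zt,p+R@np.array([o[0],o[1],zt]))
E
python3 go.py 525.3 -267.2 190 70.5
```

```text
[array([ 11.08,  -0.25, -39.5 ]), array([-11.28,  -0.09, -39.5 ])]
-12 [ 516.36 -254.35  207.33]
42.5 [ 513.83 -254.12  152.89]
70.5 [ 512.54 -254.    124.92]
6.9 [ 515.76 -254.1   195.34] yawY 70.52019185905016 units [-0.45 -0.3   0.16] mm [-13.59  -9.11   4.84] F [ 0.35 -0.67 -6.23] gw 0.4134682429929196 tilt [-0.05  0.   -1.  ] q [-0.65  0.48  1.36 -0.03  1.35 -1.87]
twist units 0.0040383718100315494
```

View pics/top3.png

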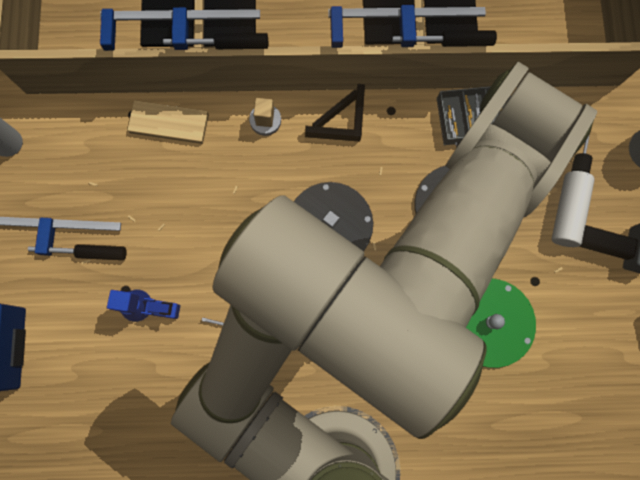

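>>> apply_moves([
  {"claw": -1,"delta_pos": [-0.25,-0.14,0],"twist": 0},
  {"claw": -1,"delta_pos": [-0.25,-0.14,0.1],"twist": 0},
  {"claw": -1,"delta_pos": [0,0,0.4],"twist": 0},
  {"claw": -1,"delta_pos": [0,0,0.5],"twist": 0},
  {"claw": -1,"delta_pos": [0,0,0.3],"twist": 0},
  {"claw": -1,"delta_pos": [0,0,0],"twist": 0},
])

```text
time_s: 7.5
ee_pos: [526.9, -265.3, 152.2]
ee_rot: [[-0.943, 0.33, -0.047], [0.33, 0.944, 0.005], [0.046, -0.011, -0.999]]
ft_force: [-0.7, 0.5, -6.5]
grip_width: 0.417
```

```bash
cat > chk.py <<'E'
from head import *
C,R,p,s=off();a=p+R@np.array([0,0,42.5]);u=p+R@np.array([0,0,70.5])
B=np.array([525.3,-267.2,a[2]])
print(s['time_s'],'tcp',p,'mid',a,'under',u,'zaxis',R[:,2],'F',np.array(s['ft_force']),'corr units (tool xyz)',(R.T@(B-a))/30,'gw',s['grip_width'])
E
python3 chk.py; python3 - <<'E'
import cv2
from rig import vision
for n in ['side']: cv2.imwrite(f'pics/{n}4.png',vision.capture(n)[:,:,::-1])
E
```

```text
7.5 tcp [ 526.86 -265.3   152.24] mid [ 524.87 -265.09  109.79] under [ 523.56 -264.95   81.82] zaxis [-0.05  0.   -1.  ] F [-0.67  0.48 -6.53] corr units (tool xyz) [-0.04 -0.06 -0.  ] gw 0.41715160522215
```

View pics/side4.png

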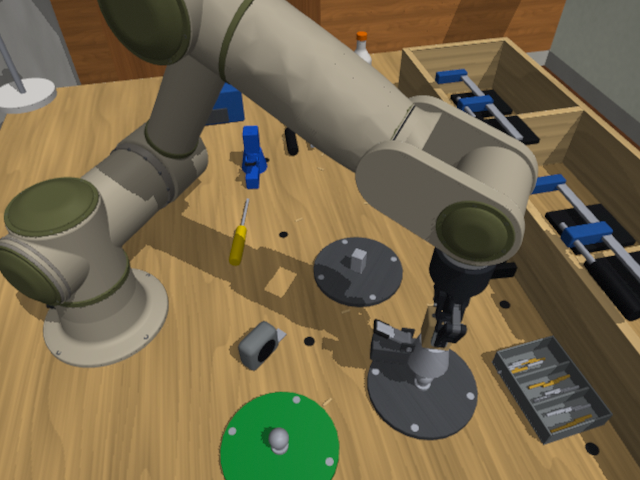

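>>> apply_moves([
  {"claw": -1,"delta_pos": [-0.05,-0.06,0.3],"twist": 0},
  {"claw": -1,"delta_pos": [-0.02,0,0.4],"twist": 0},
  {"claw": -1,"delta_pos": [-0.02,0,0.4],"twist": 0},
  {"claw": -1,"delta_pos": [-0.02,0,0.4],"twist": 0},
  {"claw": -1,"delta_pos": [0,0,0.2],"twist": 0},
  {"claw": -1,"delta_pos": [0,0,0],"twist": 0},
])

```text
time_s: 8.15
ee_pos: [527.5, -268.4, 97.8]
ee_rot: [[-0.943, 0.33, -0.045], [0.33, 0.944, 0.004], [0.044, -0.011, -0.999]]
ft_force: [0.4, 0.7, -5.7]
grip_width: 0.418
```

```bash
python3 chk.py
```

```text
8.15 tcp [ 527.51 -268.4    97.82] mid [ 525.59 -268.23   55.37] under [ 524.32 -268.13   27.4 ] zaxis [-0.05  0.   -1.  ] F [ 0.38  0.71 -5.68] corr units (tool xyz) [0.02 0.03 0.  ] gw 0.41824955710178263
```

>>> apply_moves([
  {"claw": -1,"delta_pos": [0,0.02,0.15],"twist": 0},
  {"claw": -1,"delta_pos": [0,0,0.15],"twist": 0},
  {"claw": -1,"delta_pos": [0,0,0.1],"twist": 0},
  {"claw": -1,"delta_pos": [0,0,0.05],"twist": 0},
  {"claw": -1,"delta_pos": [0,0,0],"twist": 0},
])

```text
time_s: 8.65
ee_pos: [527.6, -268.1, 84.1]
ee_rot: [[-0.943, 0.33, -0.044], [0.33, 0.944, 0.003], [0.042, -0.012, -0.999]]
ft_force: [-0.3, -0.5, -6.3]
grip_width: 0.412
```

```bash
python3 chk.py
```

```text
8.65 tcp [ 527.57 -268.09   84.13] mid [ 525.71 -267.98   41.67] under [ 524.49 -267.9    13.7 ] zaxis [-0.04  0.   -1.  ] F [-0.31 -0.53 -6.32] corr units (tool xyz) [0.02 0.02 0.  ] gw 0.41176041371870725
```

>>> apply_moves([
  {"claw": -1,"delta_pos": [0,0,0.06],"twist": 0},
  {"claw": -1,"delta_pos": [0,0,0.05],"twist": 0},
  {"claw": -1,"delta_pos": [0,0,0],"twist": 0},
])

```text
time_s: 8.95
ee_pos: [528.0, -268.4, 84.2]
ee_rot: [[-0.943, 0.33, -0.042], [0.33, 0.944, 0.001], [0.04, -0.013, -0.999]]
ft_force: [-0.4, -0.0, -6.3]
grip_width: 0.411
```

```bash
python3 chk.py
```

```text
8.95 tcp [ 528.04 -268.4    84.19] mid [ 526.27 -268.36   41.73] under [ 525.11 -268.34   13.75] zaxis [-0.04  0.   -1.  ] F [-0.38 -0.02 -6.27] corr units (tool xyz) [0.04 0.03 0.  ] gw 0.41111246954197583
```

>>> apply_moves([
  {"claw": -1,"delta_pos": [0,0,0.15],"twist": 0},
  {"claw": -1,"delta_pos": [0,0,0.15],"twist": 0},
])

```text
time_s: 9.15
ee_pos: [528.7, -269.7, 83.1]
ee_rot: [[-0.944, 0.329, -0.038], [0.33, 0.944, -0.004], [0.034, -0.016, -0.999]]
ft_force: [-15.7, 11.9, 41.1]
grip_width: 0.414
```

```bash
python3 chk.py
```

```text
9.15 tcp [ 528.74 -269.75   83.14] mid [ 527.13 -269.91   40.67] under [ 526.07 -270.02   12.69] zaxis [-0.04 -0.   -1.  ] F [-15.74  11.89  41.08] corr units (tool xyz) [0.09 0.07 0.  ] gw 0.41424113584205324
```

>>> apply_moves([
  {"claw": -1,"delta_pos": [0,0,0],"twist": 0},
  {"claw": -1,"delta_pos": [0,0,0],"twist": 0},
])

```text
time_s: 9.35
ee_pos: [529.2, -270.1, 84.6]
ee_rot: [[-0.944, 0.329, -0.035], [0.33, 0.944, -0.006], [0.032, -0.017, -0.999]]
ft_force: [-0.4, 0.8, -6.2]
grip_width: 0.412
```

```bash
python3 chk.py; python3 - <<'E'
import cv2
from rig import vision
for n in ['side','wrist']: cv2.imwrite(f'pics/{n}5.png',vision.capture(n)[:,:,::-1])
E
```

```text
9.35 tcp [ 529.21 -270.1    84.58] mid [ 527.7  -270.34   42.11] under [ 526.71 -270.5    14.12] zaxis [-0.04 -0.01 -1.  ] F [-0.39  0.83 -6.19] corr units (tool xyz) [0.11 0.07 0.  ] gw 0.41185648806449804
```

View pics/side5.png

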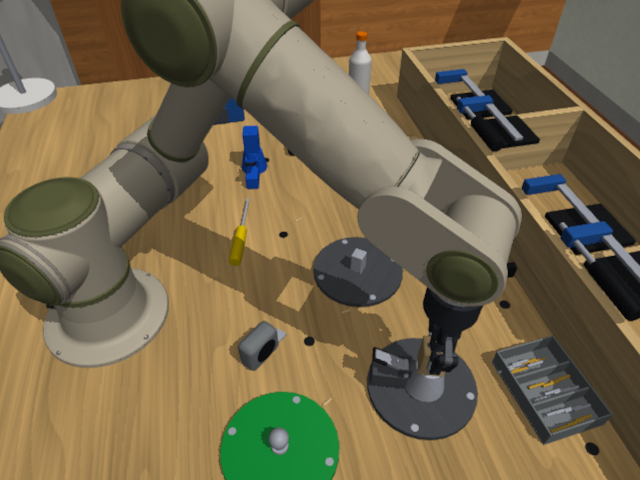

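View pics/wrist5.png

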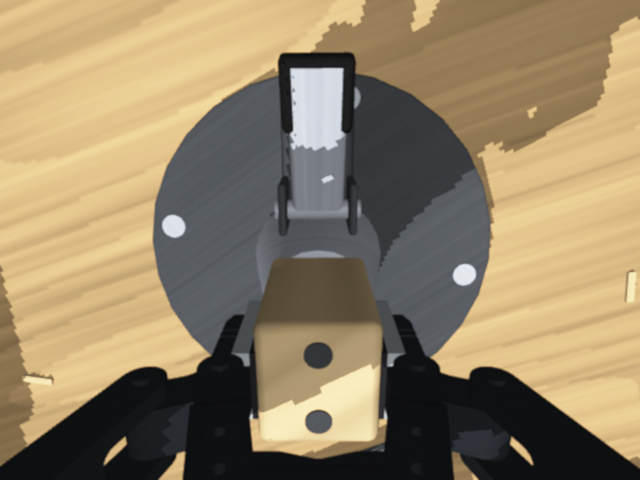

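>>> apply_moves([
  {"claw": -1,"delta_pos": [0.05,0.03,0.1],"twist": 0},
  {"claw": 1,"delta_pos": [0,0,0],"twist": 0},
  {"claw": 1,"delta_pos": [0,0,0],"twist": 0},
  {"claw": 1,"delta_pos": [0,0,0],"twist": 0},
  {"claw": 1,"delta_pos": [0,0,0],"twist": 0},
  {"claw": 1,"delta_pos": [0,0,0],"twist": 0},
])

```text
time_s: 10.05
ee_pos: [529.6, -270.6, 83.9]
ee_rot: [[-0.944, 0.329, -0.031], [0.33, 0.944, -0.01], [0.026, -0.02, -0.999]]
ft_force: [-0.2, 0.8, 0.3]
grip_width: 0.996
```

```bash
python3 chk.py; python3 - <<'E'
import cv2
from rig import vision
for n in ['wrist']: cv2.imwrite(f'pics/{n}6.png',vision.capture(n)[:,:,::-1])
E
```

```text
10.05 tcp [ 529.61 -270.58   83.88] mid [ 528.3  -271.01   41.4 ] under [ 527.43 -271.3    13.42] zaxis [-0.03 -0.01 -1.  ] F [-0.16  0.83  0.34] corr units (tool xyz) [0.14 0.09 0.  ] gw 0.9958315792666432
```

View pics/wrist6.png

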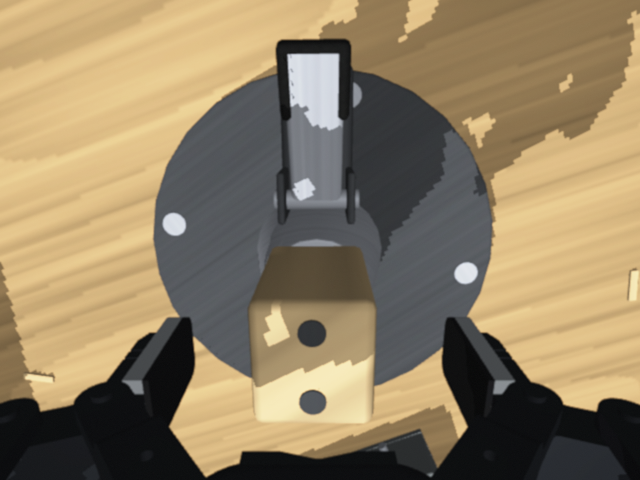

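Released: the holes are at (311.5,333) and (313,402) and the lever is still raised. Next I'll locate the head and the pad.

```bash
python3 - <<'E'
from h import *
np.set_printoptions(precision=1,suppress=True)
a=onz('wrist',311.5,333,122);b=onz('wrist',313,402,122)
o=(a+b)/2;d=a-b;y=np.arctan2(d[1],d[0]);print(a,b,o,np.degrees(y),np.linalg.norm(d))
x=np.array([np.cos(y),np.sin(y),0])
for r,z in [(77,81),(84,59.5)]: print(r,o+x*r, z, proj('wrist',np.r_[(o+x*r)[:2],z]))
E
```

```text
[ 514.3 -266.6  122. ] [ 535.5 -273.6  122. ] [ 524.9 -270.1  122. ] 161.67445319443755 22.386639366850833
77 [ 451.8 -245.9  122. ] 81 [311.8  91.9]
84 [ 445.2 -243.7  122. ] 59.5 [313.3  75.3]
```

>>> apply_moves([
  {"claw": 1,"delta_pos": [0,0,-0.4],"twist": 0},
  {"claw": 1,"delta_pos": [0,0,-0.7],"twist": 0},
  {"claw": 1,"delta_pos": [0,0,-0.8],"twist": 0},
  {"claw": 1,"delta_pos": [0,0,-0.8],"twist": 0},
  {"claw": -1,"delta_pos": [0.3,0,-0.4],"twist": 0},
  {"claw": -1,"delta_pos": [0.6,0,0],"twist": 0},
  {"claw": -1,"delta_pos": [0.7,0,0],"twist": 0},
  {"claw": -1,"delta_pos": [0.6,0,0],"twist": 0},
  {"claw": -1,"delta_pos": [0.2,0,0],"twist": 0},
  {"claw": -1,"delta_pos": [0,0,0],"twist": 0},
])

```text
time_s: 11.1
ee_pos: [463.5, -245.4, 190.2]
ee_rot: [[-0.944, 0.329, -0.025], [0.329, 0.944, -0.015], [0.019, -0.022, -1.0]]
ft_force: [0.9, 0.1, 0.2]
grip_width: 0.005
```

```bash
python3 go.py 449 -245 100 70.5;python3 - <<'E'
import cv2
from rig import vision
for n in ['wrist','side']: cv2.imwrite(f'pics/{n}7.png',vision.capture(n)[:,:,::-1])
E
```

```text
11.1 [ 463.53 -245.4   190.24] yawY 70.78315615890777 units [ 0.4  -0.08  3.02] mm [12.13 -2.41 90.56] F [0.89 0.07 0.24] gw 0.0048271213241471095 tilt [-0.03 -0.01 -1.  ] q [-0.7   0.36  1.55 -0.03  1.25 -1.92]
twist units 0.05663123178155445
```

View pics/wrist7.png

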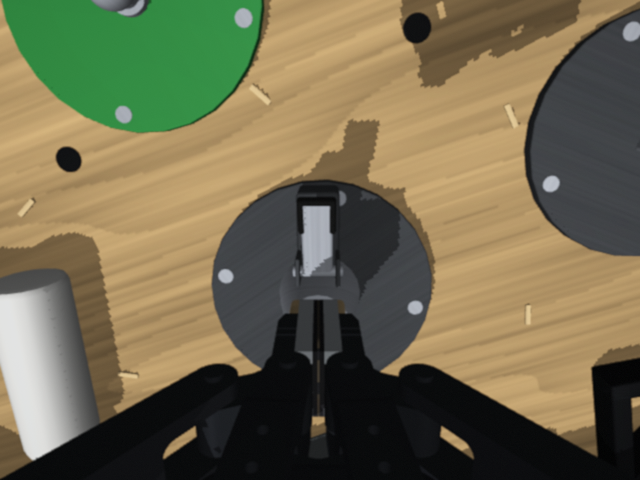

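View pics/side7.png

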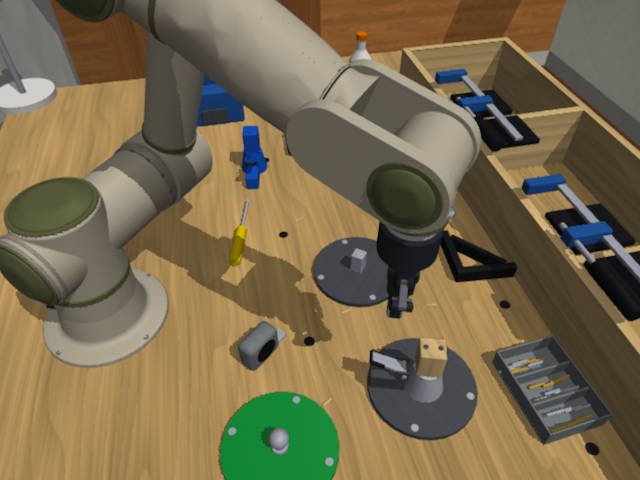

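>>> apply_moves([
  {"claw": -1,"delta_pos": [0.4,-0.08,0.3],"twist": 0.05},
  {"claw": -1,"delta_pos": [0,0,0.6],"twist": 0},
  {"claw": -1,"delta_pos": [0,0,0.7],"twist": 0},
  {"claw": -1,"delta_pos": [0,0,0.7],"twist": 0},
  {"claw": -1,"delta_pos": [0,0,0.4],"twist": 0},
  {"claw": -1,"delta_pos": [0,0,0],"twist": 0},
])

```text
time_s: 11.8
ee_pos: [453.4, -247.1, 106.5]
ee_rot: [[-0.943, 0.332, -0.023], [0.333, 0.943, -0.016], [0.016, -0.023, -1.0]]
ft_force: [-0.9, -0.7, -0.2]
grip_width: -0.0
```

```bash
python3 go.py 447 -244.5 59 70.5;python3 - <<'E'
import cv2
from rig import vision
for n in ['wrist','side']: cv2.imwrite(f'pics/{n}8.png',vision.capture(n)[:,:,::-1])
E
```

```text
11.8 [ 453.45 -247.11  106.55] yawY 70.58096366584536 units [0.21 0.05 1.59] mm [ 6.17  1.4  47.64] F [-0.87 -0.67 -0.21] gw -0.00017643821385926987 tilt [-0.02 -0.02 -1.  ] q [-0.71  0.44  1.67 -0.03  1.04 -1.93]
twist units 0.016192733169071973
```

View pics/wrist8.png

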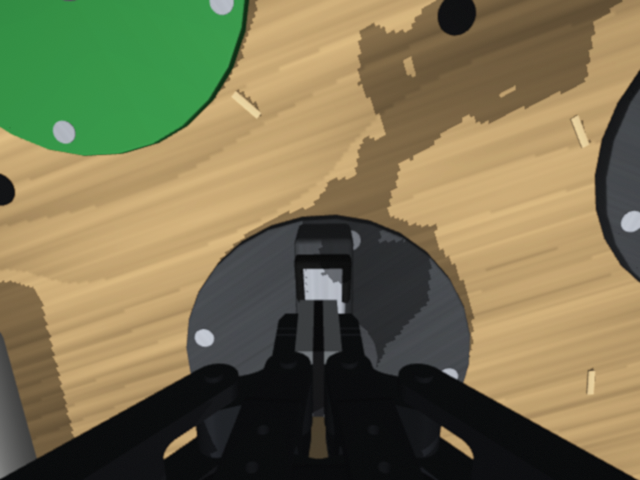

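```bash
python3 - <<'E'
from h import *
from rig import read_state
o=np.array([524.9,-270.1]);y=np.radians(161);x=np.array([np.cos(y),np.sin(y)])
s=read_state();print(s['time_s'])
for r,z in [(77,81),(88,85),(66,75),(89,46)]:
    print(r,proj('wrist',np.r_[o+x*r,z]))
p=np.array(s['ee_pos']);print(proj('wrist',p),(p[:2]-o)@x, (p[:2]-o)@np.array([-x[1],x[0]]))
E
```

```text
11.9
77 [324.03778    286.77411204]
88 [323.86900238 266.05461171]
66 [324.23557313 304.08083408]
89 [324.64461822 237.49730497]
[318.60977684 321.71804997] 74.35679514481309 1.7738684633486506
```

>>> apply_moves([
  {"claw": -1,"delta_pos": [0.15,0.06,0.2],"twist": 0},
  {"claw": -1,"delta_pos": [0,0,0.25],"twist": 0},
  {"claw": -1,"delta_pos": [0,0,0.25],"twist": 0},
  {"claw": -1,"delta_pos": [0,0,0.25],"twist": 0},
  {"claw": -1,"delta_pos": [0,0,0.25],"twist": 0},
  {"claw": -1,"delta_pos": [0,0,0.2],"twist": 0},
])

```text
time_s: 12.5
ee_pos: [450.6, -246.0, 65.8]
ee_rot: [[-0.943, 0.332, -0.017], [0.333, 0.943, -0.022], [0.009, -0.026, -1.0]]
ft_force: [-0.8, 0.3, 1.7]
grip_width: 0.002
```

```bash
python3 go.py 447 -244.5 59 70.5
```

```text
12.5 [ 450.6  -245.98   65.82] yawY 70.5856473444767 units [0.13 0.01 0.23] mm [3.83 0.37 6.84] F [-0.81  0.29  1.71] gw 0.0019184612390808727 tilt [-0.02 -0.02 -1.  ] q [-0.71  0.49  1.72 -0.03  0.93 -1.93]
twist units 0.017129468895339527
```

Contact with the pad is light at 1.7 N, so I'll keep pressing.

>>> apply_moves([
  {"claw": -1,"delta_pos": [0.05,0,0.15],"twist": 0},
  {"claw": -1,"delta_pos": [0,0,0.15],"twist": 0},
  {"claw": -1,"delta_pos": [0,0,0.12],"twist": 0},
])

```text
time_s: 12.8
ee_pos: [449.1, -245.8, 58.3]
ee_rot: [[-0.943, 0.331, -0.017], [0.332, 0.943, -0.022], [0.009, -0.027, -1.0]]
ft_force: [-19.8, 15.0, 62.3]
grip_width: 0.008
```

```bash
python3 go.py 447 -244.5 59 70.5
```

```text
12.8 [ 449.07 -245.82   58.34] yawY 70.63607481427958 units [ 0.08  0.02 -0.02] mm [ 2.4   0.54 -0.66] F [-19.84  14.96  62.26] gw 0.007692177260129429 tilt [-0.02 -0.02 -1.  ] q [-0.72  0.5   1.73 -0.04  0.91 -1.93]
twist units 0.02721496285591627
```

>>> apply_moves([
  {"claw": -1,"delta_pos": [0,0,0],"twist": 0},
  {"claw": -1,"delta_pos": [0,0,0],"twist": 0},
  {"claw": -1,"delta_pos": [0,0,0],"twist": 0},
  {"claw": -1,"delta_pos": [0,0,-0.3],"twist": 0},
  {"claw": -1,"delta_pos": [0,0,-0.6],"twist": 0},
  {"claw": -1,"delta_pos": [0,0,-0.8],"twist": 0},
  {"claw": -1,"delta_pos": [0,0,-0.8],"twist": 0},
  {"claw": -1,"delta_pos": [0,0,-0.8],"twist": 0},
  {"claw": -1,"delta_pos": [0,0,-0.4],"twist": 0},
  {"claw": -1,"delta_pos": [0,0,0],"twist": 0},
])

```text
time_s: 13.8
ee_pos: [450.6, -242.9, 176.1]
ee_rot: [[-0.943, 0.331, -0.018], [0.332, 0.943, -0.022], [0.009, -0.027, -1.0]]
ft_force: [-0.2, 0.1, 0.1]
grip_width: 0.001
```

```bash
python3 go.py 447 -244.5 59 70.5;python3 - <<'E'
import cv2,numpy as np
from rig import vision
w=vision.capture('wrist')[:,:,::-1];s=vision.capture('side')[:,:,::-1]
cv2.imwrite('pics/w9.png',w);cv2.imwrite('pics/s9.png',s)
z=cv2.resize(s[310:440,350:490],None,fx=4,fy=4,interpolation=cv2.INTER_CUBIC);cv2.imwrite('pics/s9z.png',z)
E
```

```text
13.8 [ 450.59 -242.91  176.09] yawY 70.63823068801075 units [0.06 0.01 3.9 ] mm [  1.75   0.41 117.14] F [-0.21  0.1   0.09] gw 0.0008566400984036071 tilt [-0.02 -0.02 -1.  ] q [-0.71  0.34  1.61 -0.03  1.19 -1.93]
twist units 0.027646137602150133
```

View pics/s9z.png

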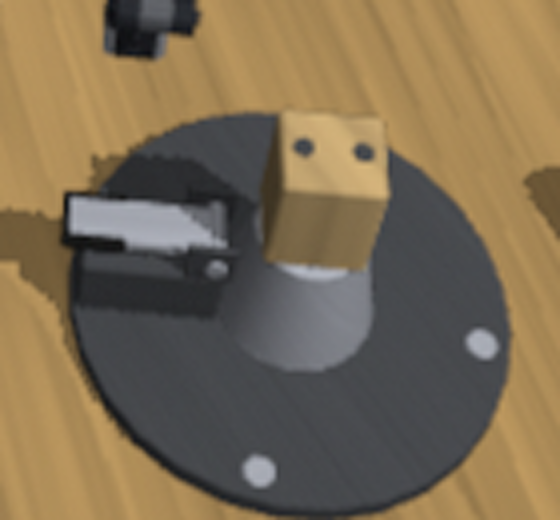

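View pics/w9.png

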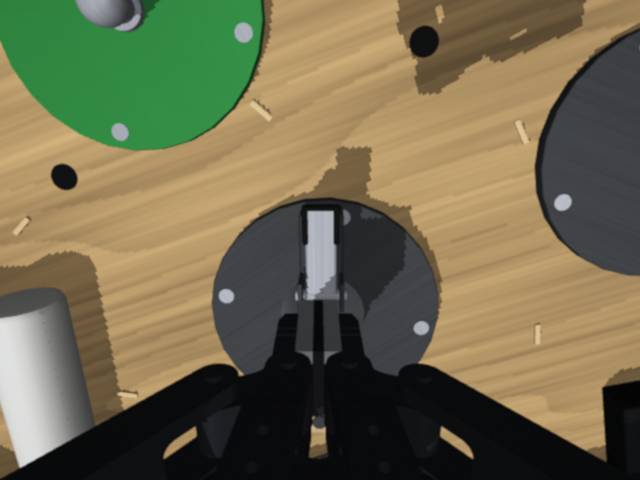

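```bash
python3 - <<'E'
from h import *
# head pose from side-view holes, z=122
S=lambda x,y:(350+(x+.5)/4-.5,310+(y+.5)/4-.5)
a=onz('side',*S(303,147),122);b=onz('side',*S(364,152),122);o=(a+b)/2;d=a-b;print(a,b,o,np.degrees(np.arctan2(d[1],d[0])))
for lab,o in (('side',o[:2]),('wrist',np.array([524.9,-270.1]))):
  y=np.radians(161);x=np.array([np.cos(y),np.sin(y)]);n=np.array([-x[1],x[0]])
  for j in [0.3,.44,.48,.52]:
    e=np.radians(30)-j; 
    out=[]
    for w in (-13,13):
      # hinge z=12+44=56; top offset 3.5 normal
      r=36+60*np.cos(e)-3.5*np.sin(e);z=56+60*np.sin(e)+3.5*np.cos(e)
      p=proj('side',np.r_[o+x*r+n*w,z]);out.append(((p-[350,310])*4+1.5).round(0))
    print(lab,j,out)
E
```

```text
[ 513.99736239 -263.92809284  122.        ] [ 535.36043699 -270.86876506  122.        ] [ 524.67889969 -267.39842895  122.        ] 162.00148339956624
side 0.3 [array([ 75., 167.]), array([ 72., 224.])]
side 0.44 [array([ 69., 178.]), array([ 66., 235.])]
side 0.48 [array([ 68., 181.]), array([ 65., 238.])]
side 0.52 [array([ 67., 184.]), array([ 64., 241.])]
wrist 0.3 [array([ 77., 172.]), array([ 74., 230.])]
wrist 0.44 [array([ 72., 183.]), array([ 68., 241.])]
wrist 0.48 [array([ 70., 186.]), array([ 67., 244.])]
wrist 0.52 [array([ 70., 189.]), array([ 66., 247.])]
```

The lever tip corners in the side zoom, about (66,192) and (62,245), match the fully-down prediction. The head is flat and centred, and the gripper is clear.

```bash
python3 -c "
from rig import manip;print(manip.hand_in())"
```

```text
the job is handed in; nothing more can be done
None
```

The socket head is seated on the black ball mount with its latch lever pressed down, and I handed the job in at about 14 s. The hand-in gives no verdict, so what follows rests on my own checks.

**What I did:** I gripped the wooden block across y and carried the head at roughly 0.2 m. I lowered it over the ball until it touched the plate, then released it from about 1–2 mm up with the lever still raised. I then closed the fingers, pressed the pad down to its stop and backed off to 176 mm.

**Last checks:**
- **Position:** the head's origin is about 1–3 mm from the ball's centre sideways. The wrist and side views disagree by about 3 mm on this, well inside the 18 mm limit.
- **Latch:** the fingertips reached a height of 58.3 mm, against 59.5 mm expected for the pad fully down. The lever tip in the side view also matches fully down.
- **Clear of the robot:** the wrist force after backing off is about 0 N.

**What was not ideal:**
- The tool drifted up to about 2.7° off vertical while carrying. The head still looks flat on the plate in the last side view.
- Contact forces were higher than I meant: 41 N upward when the head touched the plate and 62 N upward when pressing the latch. Both are under the 120 N wrist limit. The 40 N limit covers the arm and gripper body, and as far as I know only the fingers or the held head were pressing.

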